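Press the flange home in the sprung fit-up jig and hold it

TASK

Put the loose square flange on the blue fit-up jig for tacking: with its pipe stub upwards, lower it over the two tall brass pins so that they pass through its corner holes, then press it down against the orange sprung plunger until it sits flat and fully home on the jig's four brass stops. Finish while holding it there, the gripper still on it and pushing steadily and moderately, since the spring lifts it if you let go. Do not ram it onto the stops, and leave the other things on the bench where they are.

Things in the scene. Friction and masses are not known exactly. Their poses are not given: they have to be found in the camera images.
- flange: Loose square flange, 0.6-0.75 kg, flat on the bench, stub up: plate 96 x 96 x 8 mm, round steel pipe stub on its centre, diameter 34, 50 mm tall (top 58 mm above the underside; 3 mm weld bead at its foot). Origin: centre of the underside; z up, x, y along the edges. Four through holes, diameter 14.5, at x = +-34, y = +-34 mm: it fits the jig in any quarter turn.
- jig: Fit-up jig fixed to the bench, left or right of its middle (flange on the other side): blue plate 150 x 150 x 12 mm. Origin: centre of its underside, on the bench surface; z up, x, y along its edges. In the middle a grey spring housing, diameter 48, top 33 mm above the bench, holds the plunger.
- pins: The two brass locating pins of the jig, diameter 11 mm, at (x, y) = (+34, +34) and (-34, -34) mm of the jig. Tops 75 mm above the bench; the top 9 mm tapers to diameter 4. Same origin and axes as the jig.
- stops: The hard stops of the jig: four brass posts, diameter 22 mm, at x = +-34, y = +-34 mm of the jig, flat tops 40 mm above the bench (two are the shoulders of the pins). Same origin and axes as the jig. The flange's underside is 40 mm above the bench when home.
- plunger (a joint): Travel of the sprung plunger, m, growing downwards: 0 at rest, 0.015 with the flange on the stops (its own end is 0.020). Spring: 9.5 N to start moving, then 700 N/m: about 20 N with the flange home, of which its weight gives 6 to 7 N; any further force goes into the stops.
- plunger_top (a point): Centre of the top face of the orange plunger head, diameter 36 mm, in the jig's middle; 55 mm above the bench at rest, 40 mm when the flange is home.
- can: Leave alone: yellow-labelled closed can, diameter 60, height 90, upright in the middle of the bench.
- offcut: Leave alone: short steel pipe offcut, diameter 60, height 70, standing on end in the middle of the bench.
- hammer: Leave alone: hammer lying on the right of the bench.
- brush: Leave alone: brush lying on the left of the bench.
- spool: Leave alone: grey and copper wire spool, diameter 100, height 44, at the back.
- magnet: Leave alone: red block 90 x 70 x 22 at the back.
- wrench: Leave alone: wrench lying at the back.
Not all that is in view belongs to the job. What is shaped like the flange but pink, red or turquoise is not meant.

How it is judged:
By the outcome, as a careful person would: the job done as asked, in the order asked, and still so for the second after the job is handed in, while the arm keeps its last pose, push and grip.
It also fails if it takes over 43 s, if anything falls off the work surface, if the arm or the gripper's body presses on something with over 40 N, if the wrist force passes 120 N, or if a joint passes its speed limit or range.

ROBOT

A 7-joint arm with a two-finger parallel gripper is mounted at the origin on the work surface. World frame = base frame: x ahead of the robot, y to its left, z up, the work surface at z = 0. Lengths are in m, angles in rad, forces in N, time in s.
With the tool pointing down it reaches from about 0.4 to 0.85 m from the base axis. Payload 10.4 kg.
Tool frame: the origin (TCP) lies on the centre line of the jaws, within the pads' length; the fingertips stand 17 mm ahead of it and the grasp point (between the pads) lies 2 mm behind it; z points along the fingers, y is the line along which they close (so a half turn about z gives the same grasp; the last joint's range is limited). The gripper opens to 85 mm and grips with 20 to 120 N. Pads are 22 mm wide; open, the fingers measure 114 mm over their backs; the gripper's body (76 mm by 85 mm) begins 54 mm behind the grasp point. The pads swing forward as they close: fully open they stand 13 mm farther back than shut.
Start: joints at [-1.282, 0.332, -0.065, 1.46, 0.022, 1.35, -0.088], TCP at [0.192, 0.595, 0.248] pointing down, gripper open.
Joint ranges: [-2.6, 2.6], [-0.5, 2.12], [-1.47, 1.34], [0.16, 2.42], [-1.27, 4.41], [0.06, 2.06], [-2.6, 2.6]. Speed limits (rad/s): [2.22, 2.22, 2.79, 2.79, 3.14, 3.14, 3.14].

INTERFACE

Orientations are given as a unit quaternion [x, y, z, w].
In Python, from workcell import get_obs, optics, job gives the robot as it stands. The module is installed in compiled form; this text tells all that it offers.
- The arm moves only by the tool send_rows, never from a script. Its argument "plan" is a list that holds one entry, the list of rows, each a list of 7 numbers: the turn, a rotation vector about the tool's x, y, z in units of 1.5 rad (1.0 is 1.5 rad), then the shift along the tool's x, y, z in units of 20 cm (1.0 is 20 cm), then the opening, from 0 (shut) to 1 (fully open). A call has 1 to 20 rows; each row shifts and turns the commanded pose from where the row before left it, along the tool's axes as they then stand; what a row does not reach is not made up. A row lasts 1/12 s, in which the tool goes at most 41.7 mm and 7.16 degrees, less where a joint would pass 70% of its speed; a pose out of reach is approached as far as the arm can. A call with a number of a shift or a turn outside -1 to 1 is refused whole. A call with a gripper value outside its range is refused whole. The fingers move at their own pace and stop on an object; "squeeze" is the grip in N (left out, the last holds). Time passes only in rows, so rows that do not move let the fingers close. It gives the time, the measured TCP pose, the force, the opening and the grip force at its end, in the units of the state.
- get_obs(): the state, without advancing time (a new reading comes with each control period).
- optics.camera(name): name is "scene" or "top" or "wrist"; returns the picture (480x640x3 uint8, red, green, blue); there is no depth.
- optics.get_calibration(name): a dict with "intrinsics" (3x3 intrinsics, pixels), "world_from_camera" (4x4, takes a point from camera to world coordinates); the wrist camera has in their place "T_tool_cam" (4x4, takes a point from camera to tool coordinates, whose origin is the TCP and whose axes are the flange's). Camera axes: x right, y up, looking along -z (the intrinsics and any distortion apply to the point x, -y, -z); pixel columns grow to the right and rows downward; lengths in m; the calibration is good to about 2 mm. A picture is of the moment at which its call begins: read the wrist's pose just before it. get_calibration takes no time and is no camera call.
- job.hand_in(): hands the job in; it is judged then, once.
The state is a dict: "clock": time; "joint_pos": joint angles; "joint_velocities": joint speeds; "tau": joint torques, N m; "position": TCP position; "ee_rot": TCP orientation; "ft_force": force on the tool from outside, world axes, zero at the start; "torque": the same for the moment, N m; "grip_width": opening from 0.0 (shut) to 1.0 (fully open); "grasp_force": force on a finger pad.
Only numpy, scipy, OpenCV 4.12 (cv2) and the standard library are available. Lean on these libraries where they do the work, as an engineer would, in place of code of your own. Each camera call takes 0.05 s, during which the arm holds its last target. There are 200 camera calls.

## Working session

There is one attempt and no reset: what is moved stays moved. The work goes in short steps, Python scripts to look and compute and a tool call to move; the robot and the scene stay as the last step left them, time stands still between calls to the robot, and variables do not carry over. Pictures are saved under pics/ and viewed, at most 10 in all, crops included, and the job is handed in when it is done.

Besides the shell and the picture viewer there is one more tool, called after "Call:" as name(argument=value, ...), one argument or row to a line, values as JSON. send_rows: Moves the arm, as the interface text tells. Its arguments: {"type":"object","properties":{"plan":{"type":"array"},"squeeze":{"type":"number"}},"required":["plan"]}

```bash
mkdir -p pics; python3 - <<'E'
from workcell import get_obs, optics
import cv2,numpy as np
np.set_printoptions(precision=4,suppress=True)
o=get_obs();print({k:np.round(o[k],4) for k in('clock','position','ee_rot','ft_force','grip_width')})
ims=[]
for n in("scene","top"):
    im=optics.camera(n);cv2.imwrite(f"pics/{n}0.png",im[:,:,::-1])
    c=optics.get_calibration(n);print(n,c)
print(optics.get_calibration("wrist"))
E
```

```text
{'clock': np.float64(0.0), 'position': array([0.1916, 0.5945, 0.2475]), 'ee_rot': array([ 0.1553,  0.9879, -0.0007, -0.0001]), 'ft_force': array([-0.6125,  0.2391, -0.0195]), 'grip_width': np.float64(1.0021)}
scene {'intrinsics': array([[579.0218,   0.    , 307.1968],
       [  0.    , 579.0218, 241.3939],
       [  0.    ,   0.    ,   1.    ]]), 'world_from_camera': array([[-0.728 , -0.4002,  0.5566,  1.2836],
       [ 0.6856, -0.4222,  0.5931,  0.764 ],
       [-0.0024,  0.8133,  0.5818,  0.8102],
       [ 0.    ,  0.    ,  0.    ,  1.    ]])}
top {'intrinsics': array([[520.1402,   0.    , 325.9266],
       [  0.    , 520.1402, 233.5864],
       [  0.    ,   0.    ,   1.    ]]), 'world_from_camera': array([[-0.0064,  0.9973, -0.0731,  0.4525],
       [-1.    , -0.0066, -0.0023, -0.0185],
       [-0.0028,  0.0731,  0.9973,  1.2481],
       [ 0.    ,  0.    ,  0.    ,  1.    ]])}
{'intrinsics': array([[372.6362,   0.    , 320.5871],
       [  0.    , 372.6362, 236.1799],
       [  0.    ,   0.    ,   1.    ]]), 'T_tool_cam': array([[ 0.0003,  0.9494,  0.3142,  0.0816],
       [ 1.    , -0.0001, -0.0007,  0.0004],
       [-0.0007,  0.3142, -0.9494, -0.1259],
       [ 0.    ,  0.    ,  0.    ,  1.    ]])}
```

View pics/top0.png

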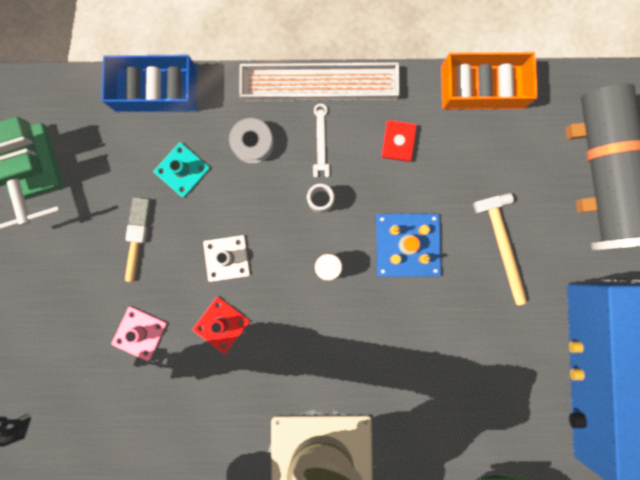

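View pics/scene0.png

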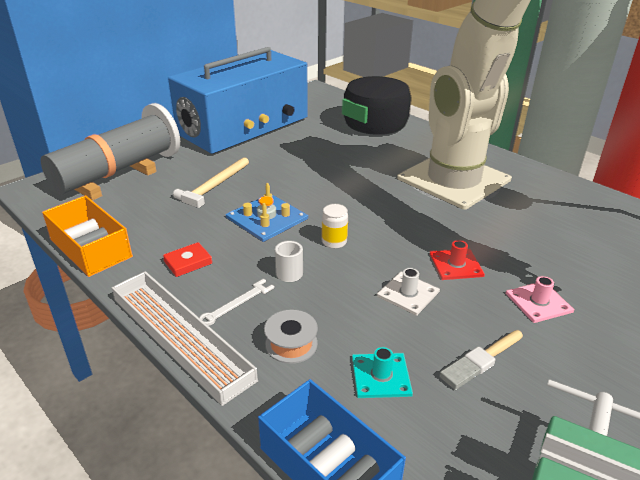

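The top view shows several flange-like parts: grey-white (226,258), turquoise (181,168), pink (138,333) and red (221,324). The grey-white one is the bare steel flange with a grey stub, so it is the one meant. The blue jig is at (409,245), with pins at about (395,230) and (425,259), still to be checked.

```bash
cat > h.py <<'E'
import cv2,numpy as np
from scipy.spatial.transform import Rotation as R
from workcell import get_obs, optics
np.set_printoptions(precision=4,suppress=True)
def cal(n,o=None):
    c=optics.get_calibration(n)
    if n!="wrist": return c["intrinsics"],c["world_from_camera"]
    T=np.eye(4);T[:3,:3]=R.from_quat(o["ee_rot"]).as_matrix();T[:3,3]=o["position"]
    return c["intrinsics"],T@c["T_tool_cam"]
def ray(uv,KT,z):
    K,T=KT;d=np.linalg.solve(K,[uv[0],uv[1],1]);d=T[:3,:3]@(d*[1,-1,-1])
    return T[:3,3]+d*(z-T[2,3])/d[2]
def proj(p,KT):
    K,T=KT;q=T[:3,:3].T@(np.asarray(p)-T[:3,3]);q=K@(q*[1,-1,-1]);return q[:2]/q[2]
def blobs(mask,lo,hi):
    n,l,s,c=cv2.connectedComponentsWithStats(mask.astype(np.uint8))
    return [(s[i,4],c[i]) for i in range(1,n) if lo<=s[i,4]<=hi]
def rect(mask):
    cs,_=cv2.findContours(mask.astype(np.uint8),cv2.RETR_EXTERNAL,cv2.CHAIN_APPROX_NONE)
    return cv2.approxPolyDP(cv2.convexHull(max(cs,key=cv2.contourArea)),6,True)[:,0]
E
python3 - <<'E'
from h import *
KT=cal("top");im=optics.camera("top")
def box(mask,x0,x1,y0,y1):
    m=np.zeros(mask.shape,bool);m[y0:y1,x0:x1]=mask[y0:y1,x0:x1];return m
hsv=cv2.cvtColor(im,cv2.COLOR_RGB2HSV).astype(int)
w=box((hsv[...,1]<60)&(hsv[...,2]>140),195,260,225,290)
b=box((hsv[...,0]>100)&(hsv[...,0]<125)&(hsv[...,1]>110),365,455,200,290)
for nm,m,z in(("flange",w,.008),("jig",b,.012)):
    q=rect(m);P=np.array([ray(p,KT,z) for p in q]);print(nm,q.tolist());print(P,'ctr',P.mean(0))
    for i in range(len(P)):
        e=P[(i+1)%len(P)]-P[i];print(np.linalg.norm(e),np.degrees(np.arctan2(e[1],e[0])))
o=box((hsv[...,0]>8)&(hsv[...,0]<30)&(hsv[...,1]>130)&(hsv[...,2]>120),375,445,210,280)
for a,c in blobs(o,15,2000):print(a,c,ray(c,KT,.04))
A=cv2.resize(im[215:305,190:260],None,fx=5.7,fy=5.7,interpolation=2)
B=cv2.resize(im[200:290,365:455],None,fx=4.4,fy=5.7,interpolation=2)
cv2.imwrite("pics/crop1.png",np.hstack([A,B])[:,:800,::-1])
E
```

```text
flange [[243, 234], [249, 276], [208, 282], [202, 241]]
[[0.5437 0.1827 0.008 ]
 [0.4435 0.1679 0.008 ]
 [0.4299 0.2653 0.008 ]
 [0.5276 0.2807 0.008 ]] ctr [0.4862 0.2242 0.008 ]
0.10129952692899516 -171.60076353606078
0.0983327379888787 97.94303508913873
0.09887274059436534 8.925600591284208
0.09925161424540421 -80.64935381564321
jig [[438, 214], [440, 275], [378, 276], [376, 215]]
[[ 0.5882 -0.2835  0.012 ]
 [ 0.443  -0.2851  0.012 ]
 [ 0.4416 -0.1383  0.012 ]
 [ 0.5868 -0.1355  0.012 ]] ctr [ 0.5149 -0.2106  0.012 ]
0.14523620020229086 -179.40083104655065
0.1467908339785365 90.55594355069613
0.14527072817470152 1.0983705456168378
0.14805654408433483 -89.45491499426821
52 [394.6346 229.9808] [ 0.5484 -0.1758  0.04  ]
64 [423.7344 229.6719] [ 0.5487 -0.2435  0.04  ]
190 [411.1211 243.5368] [ 0.5165 -0.2136  0.04  ]
59 [424.0508 258.4407] [ 0.4817 -0.2429  0.04  ]
57 [395.4386 258.8772] [ 0.4812 -0.1765  0.04  ]
```

View pics/crop1.png

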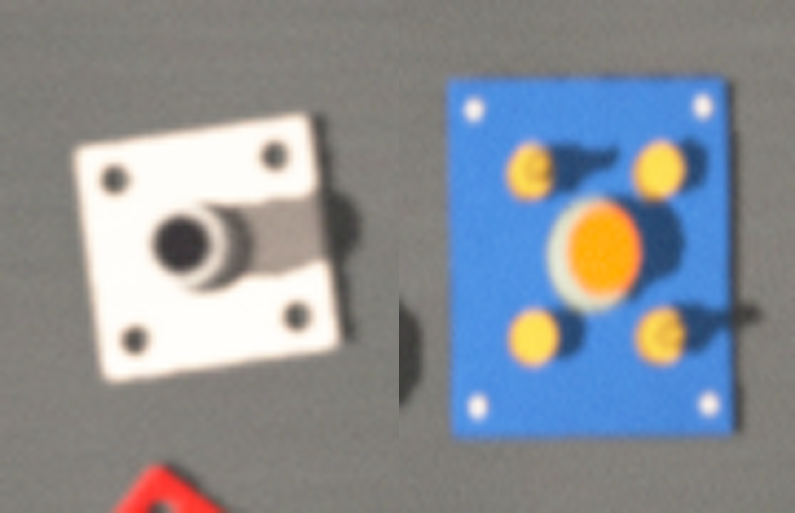

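The crop confirms the grey-white steel flange: stub up, four holes, yaw about 8.5°. The jig's pins are the top-left and bottom-right posts (world +x+y and −x−y), with yaw about 0.9°. I'll turn the tool and move over the flange first.

Call:
send_rows(
  plan=[
    [[0,0,0.082,0,0,0,1],[0,0,0.082,0,0,0,1],[0,0,0.082,0,0,0,1],[0,0,0.082,0,0,0,1],[0,0,0.082,0,0,0,1],[0,0,0.082,0,0,0,1],[0,0,0.082,0,0,0,1],[0,0,0.082,0,0,0,1],[0,0,0.082,0,0,0,1]],
  ],
)

```text
clock: 0.9
position: [0.1916, 0.5947, 0.248]
ee_rot: [0.654, 0.757, -0.0, 0.0]
ft_force: [-0.1, -0.0, 0.7]
grip_width: 0.998
grasp_force: 0.0
```

Call:
send_rows(
  plan=[
    [[0,0,0,-0.114,0.066,0.024,1],[0,0,0,-0.114,0.066,0.024,1],[0,0,0,-0.114,0.066,0.024,1],[0,0,0,-0.114,0.066,0.024,1],[0,0,0,-0.114,0.066,0.024,1],[0,0,0,-0.114,0.066,0.024,1],[0,0,0,-0.114,0.066,0.024,1],[0,0,0,-0.114,0.066,0.024,1],[0,0,0,-0.114,0.066,0.024,1],[0,0,0,-0.114,0.066,0.024,1],[0,0,0,-0.114,0.066,0.024,1],[0,0,0,-0.114,0.066,0.024,1],[0,0,0,-0.114,0.066,0.024,1],[0,0,0,-0.114,0.066,0.024,1],[0,0,0,-0.114,0.066,0.024,1],[0,0,0,-0.114,0.066,0.024,1],[0,0,0,-0.114,0.066,0.024,1],[0,0,0,-0.114,0.066,0.024,1],[0,0,0,0,0,0,1],[0,0,0,0,0,0,1]],
  ],
)

```text
clock: 2.57
position: [0.4892, 0.2237, 0.1615]
ee_rot: [0.653, 0.758, -0.0, 0.0]
ft_force: [-1.1, 0.8, 0.6]
grip_width: 0.996
grasp_force: 0.0
```

```bash
python3 - <<'E'
from h import *
o=get_obs();KT=cal("wrist",o);im=optics.camera("wrist");cv2.imwrite("pics/w1.png",im[:,:,::-1])
print(o["position"],R.from_quat(o["ee_rot"]).as_matrix())
# predicted plate corners / stub top
a=np.radians(8.5);r=np.array([[np.cos(a),-np.sin(a)],[np.sin(a),np.cos(a)]])
for s in((34,34),(34,-34),(-34,-34),(-34,34)):
    p=np.r_[np.array([.486,.224])+r@np.array(s)/1e3,.008];print(s,p,proj(p,KT))
g=im.max(2)
for A,c in blobs(g<75,60,3000):print(A,c,ray(c,KT,.008),ray(c,KT,.058))
E
```

```text
[0.4892 0.2237 0.1615] [[-0.1484  0.9889 -0.0006]
 [ 0.9889  0.1484 -0.0008]
 [-0.0007 -0.0007 -1.    ]]
(34, 34) [0.5146 0.2627 0.008 ] [362.5494 178.5164]
(34, -34) [0.5247 0.1954 0.008 ] [359.4969 262.4568]
(-34, -34) [0.4574 0.1853 0.008 ] [275.3869 262.3663]
(-34, 34) [0.4473 0.2526 0.008 ] [272.0138 178.4266]
80 [568.475  105.8125] [0.6492 0.335  0.008 ] [0.6183 0.3295 0.058 ]
333 [555.3303 142.9219] [0.6488 0.3091 0.008 ] [0.618  0.3083 0.058 ]
180 [620.8    136.8167] [0.6942 0.3203 0.008 ] [0.6553 0.3175 0.058 ]
116 [609.9138 181.1724] [0.699  0.2884 0.008 ] [0.6592 0.2912 0.058 ]
173 [ 55.1387 196.4046] [0.2852 0.2143 0.008 ] [0.3195 0.2304 0.058 ]
76 [594.9737 205.1579] [0.6949 0.269  0.008 ] [0.6558 0.2754 0.058 ]
63 [637.8095 365.5238] [0.788  0.1348 0.008 ] [0.7322 0.1652 0.058 ]
```

View pics/w1.png

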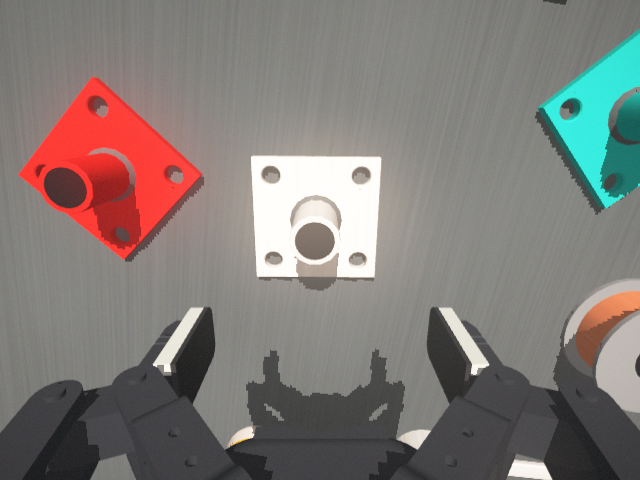

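The wrist view shows the flange plate at (252–381,156–277). Its holes are near (270,175), (361,175), (358,260) and (274,260), and the stub rim is at (315,242). Both jaws are clear. I'll refine the position from the holes and the plate outline.

```bash
cat >> h.py <<'E'
def ellip(im,p,r,lo=0,hi=1e9):
    """centre of dark blob near p in a window of half-size r (Otsu)"""
    x,y=int(round(p[0])),int(round(p[1]));g=cv2.cvtColor(im[y-r:y+r+1,x-r:x+r+1],cv2.COLOR_RGB2GRAY)
    _,m=cv2.threshold(g,0,1,cv2.THRESH_BINARY_INV+cv2.THRESH_OTSU)
    cs,_=cv2.findContours(m,cv2.RETR_EXTERNAL,cv2.CHAIN_APPROX_NONE);c=max(cs,key=cv2.contourArea)
    e=cv2.fitEllipse(c);return np.array(e[0])+[x-r,y-r],e[1]
E
python3 - <<'E'
from h import *
o=get_obs();KT=cal("wrist",o);im=cv2.imread("pics/w1.png")[:,:,::-1].copy()
P=[]
for p in((361,175),(358,260),(274,260),(270,175)):
    c,ax=ellip(im,p,12);P.append(ray(c,KT,.008));print(c,ax,P[-1])
P=np.array(P);print(P.mean(0),np.linalg.norm(P-np.roll(P,-1,0),axis=1))
for d in(P[0]-P[3],P[1]-P[2]):print(np.degrees(np.arctan2(d[1],d[0])))
g=cv2.cvtColor(im,cv2.COLOR_RGB2GRAY);m=np.zeros(g.shape,bool);m[140:300,235:400]=(g[140:300,235:400]>185)
q=rect(m);C=np.array([ray(p,KT,.008) for p in q]);print(q.tolist(),C,C.mean(0))
c,ax=ellip(im,(315,242),24);print('stub bore',c,ax,ray(c,KT,.058))
E
```

```text
[360.7709 174.8326] (16.541767120361328, 18.698923110961914) [0.5121 0.2668 0.008 ]
[357.4243 258.4128] (12.404361724853516, 17.332796096801758) [0.5218 0.2002 0.008 ]
[273.3054 257.7421] (12.088483810424805, 17.276411056518555) [0.4547 0.1905 0.008 ]
[270.3866 174.0962] (16.148208618164062, 18.759294509887695) [0.445  0.2571 0.008 ]
[0.4834 0.2286 0.008 ] [0.0673 0.0678 0.0673 0.0677]
8.22104137989361
8.205083955000811
[[251, 156], [379, 156], [374, 276], [257, 276]] [[0.4295 0.2682 0.008 ]
 [0.5228 0.2824 0.008 ]
 [0.538  0.187  0.008 ]
 [0.4433 0.1725 0.008 ]] [0.4834 0.2275 0.008 ]
stub bore [314.3009 240.6584] (36.6006965637207, 38.92809295654297) [0.4836 0.227  0.058 ]
```

Call:
send_rows(
  plan=[
    [[0,0,0,0.004,-0.005,0.07,1],[0,0,0,0.004,-0.005,0.07,1],[0,0,0,0.004,-0.005,0.07,1],[0,0,0,0.004,-0.005,0.07,1],[0,0,0,0.004,-0.005,0.07,1],[0,0,0,0,0,0.07,1],[0,0,0,0,0,0.07,1],[0,0,0,0,0,0.05,1],[0,0,0,0,0,0.045,1],[0,0,0,0,0,0.035,1],[0,0,0,0,0,0,1],[0,0,0,0,0,0,1]],
  ],
)

```text
clock: 3.62
position: [0.4831, 0.2285, 0.0379]
ee_rot: [0.651, 0.759, -0.0, -0.0]
ft_force: [1.1, 0.1, 0.1]
grip_width: 0.997
grasp_force: 0.0
```

Call:
send_rows(
  plan=[
    [[0,0,0,0,0,0,0.3],[0,0,0,0,0,0,0.0],[0,0,0,0,0,0,0.0],[0,0,0,0,0,0,0.0],[0,0,0,0,0,0,0.0],[0,0,0,0,0,0,0.0],[0,0,0,0,0,0,0.0],[0,0,0,0,0,0,0.0],[0,0,0,0,0,0,0.0],[0,0,0,0,0,0,0.0]],
  ],
  squeeze=90,
)

```text
clock: 4.45
position: [0.4837, 0.2287, 0.0387]
ee_rot: [0.651, 0.759, 0.001, 0.0]
ft_force: [-1.7, 0.3, 6.0]
grip_width: 0.377
grasp_force: 88.9
```

Call:
send_rows(
  plan=[
    [[0,0,0,0,0,-0.02,0],[0,0,0,0,0,-0.05,0],[0,0,0,0,0,-0.08,0],[0,0,0,0,0,-0.1,0],[0,0,0,0,0,-0.1,0],[0,0,0,0,0,-0.1,0],[0,0,0,0,0,-0.1,0],[0,0,0,0,0,-0.08,0],[0,0,0,0,0,-0.05,0],[0,0,0,0,0,-0.02,0],[0,0,0,0,0,0,0],[0,0,0,0,0,0,0],[0,0,0,0,0,0,0]],
  ],
)

```text
clock: 5.53
position: [0.4825, 0.2281, 0.1767]
ee_rot: [0.651, 0.759, -0.001, -0.0]
ft_force: [-0.9, 0.2, -5.6]
grip_width: 0.379
grasp_force: 89.9
```

```bash
python3 - <<'E'
from h import *
o=get_obs();KT=cal("wrist",o);im=optics.camera("wrist");cv2.imwrite("pics/w2.png",im[:,:,::-1])
M=R.from_quat(o["ee_rot"]).as_matrix();print(o["position"],o["ft_force"],M)
for s in((34,34),(34,-34),(48,48),(48,-48),(-34,34)):print(s,proj(o["position"]+M@np.array([s[0]/1e3,s[1]/1e3,.0302]),KT))
E
```

```text
[0.4825 0.2281 0.1767] [-0.9375  0.168  -5.5776] [[-0.1514  0.9885 -0.0017]
 [ 0.9885  0.1514 -0.0011]
 [-0.0008 -0.0018 -1.    ]]
(34, 34) [399.3785 227.3765]
(34, -34) [244.021  227.3322]
(48, 48) [434.4383 195.9327]
(48, -48) [209.039  195.8665]
(-34, 34) [390.2219 358.8369]
```

View pics/w2.png

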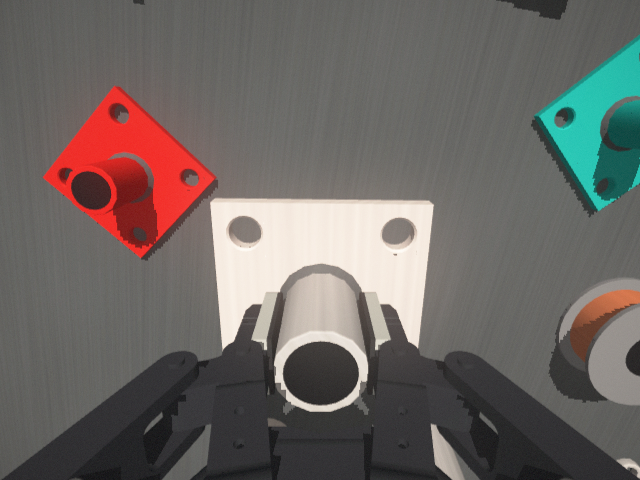

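The wrist view shows the flange held upright, with its front holes at (245,232) and (399,233). I'll carry it past the jig so the wrist camera can see the jig unobstructed.

Call:
send_rows(
  plan=[
    [[0,0,0.044,0,0,0,0],[0,0,0.044,0,0,0,0],[0,0,0,-0.05,0.006,0,0],[0,0,0,-0.1,0.006,0,0],[0,0,0,-0.15,0.006,0,0],[0,0,0,-0.18,0.006,0,0],[0,0,0,-0.2,0.006,0,0],[0,0,0,-0.2,0.006,0,0],[0,0,0,-0.2,0.006,0,0],[0,0,0,-0.2,0.006,0,0],[0,0,0,-0.2,0.006,0,0],[0,0,0,-0.2,0.006,0,0],[0,0,0,-0.2,0.006,0,0],[0,0,0,-0.2,0.006,0,0],[0,0,0,-0.2,0.006,0,0],[0,0,0,-0.2,0.006,0,0],[0,0,0,-0.18,0.006,0,0],[0,0,0,-0.15,0.006,0,0],[0,0,0,-0.1,0.006,0,0],[0,0,0,-0.05,0.006,0,0]],
  ],
)

```text
clock: 7.25
position: [0.5145, -0.3672, 0.1772]
ee_rot: [0.701, 0.713, -0.001, -0.0]
ft_force: [0.4, 0.1, -5.6]
grip_width: 0.38
grasp_force: 90.1
```

Call:
send_rows(
  plan=[
    [[0,0,0,0,0,0,0],[0,0,0,0,0,0,0],[0,0,0,0,0,0,0]],
  ],
)

```text
clock: 7.5
position: [0.5168, -0.3615, 0.1774]
ee_rot: [0.699, 0.715, 0.0, -0.001]
ft_force: [0.4, 0.5, -6.8]
grip_width: 0.375
grasp_force: 90.2
```

```bash
python3 - <<'E'
from h import *
o=get_obs();KT=cal("wrist",o);im=optics.camera("wrist");cv2.imwrite("pics/w3.png",im[:,:,::-1])
M=R.from_quat(o["ee_rot"]).as_matrix();print(o["position"],M)
for s in((.549,-.176),(.481,-.243),(.549,-.243),(.481,-.176)):print(s,proj([*s,.04],KT),proj([*s,.075],KT))
E
```

```text
[ 0.5168 -0.3615  0.1774] [[-0.0222  0.9998 -0.0004]
 [ 0.9998  0.0222  0.0015]
 [ 0.0015 -0.0004 -1.    ]]
(0.549, -0.176) [383.7751 -72.6646] [ 395.12   -106.2068]
(0.481, -0.243) [269.7268  51.0448] [261.4549  40.9011]
(0.549, -0.243) [375.8893  53.6722] [384.8042  43.9755]
(0.481, -0.176) [267.4126 -75.8052] [ 257.7834 -109.9959]
```

View pics/w3.png

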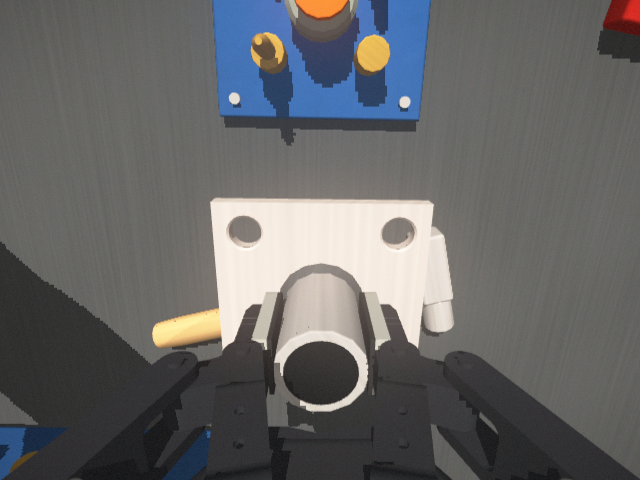

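The wrist view shows the jig at the top edge: the pin post at (268,52), the plain post at (373,54), and the held flange's holes at (245,232) and (398,233). I'll go back about 47 mm so all four posts come into view.

Call:
send_rows(
  plan=[
    [[0,0,0,0.04,0,0,0],[0,0,0,0.06,0,0,0],[0,0,0,0.06,0,0,0],[0,0,0,0.05,0,0,0],[0,0,0,0.025,0,0,0],[0,0,0,0,0,0,0],[0,0,0,0,0,0,0],[0,0,0,0,0,0,0],[0,0,0,0,0,0,0]],
  ],
)

```text
clock: 8.3
position: [0.5154, -0.3168, 0.1779]
ee_rot: [0.7, 0.714, -0.0, 0.0]
ft_force: [-0.2, -0.1, -6.2]
grip_width: 0.376
grasp_force: 90.2
```

```bash
python3 - <<'E'
from h import *
o=get_obs();KT=cal("wrist",o);im=optics.camera("wrist");cv2.imwrite("pics/w4.png",im[:,:,::-1])
M=R.from_quat(o["ee_rot"]).as_matrix();t=o["position"];print(t,M[:,1],M[:,2])
# flange holes: top edge plane in tool z = .0387-.008
zt=t[2]-.0387+.008
H=[]
for p in((245,232),(399,233)):
    c,ax=ellip(im,p,22);w=ray(c,KT,zt);H.append(w);print('hole',c,ax,w,M.T@(w-t))
d=H[1]-H[0];print('hole dist',np.linalg.norm(d),'yaw',np.degrees(np.arctan2(d[1],d[0])))
hsv=cv2.cvtColor(im,cv2.COLOR_RGB2HSV).astype(int)
m=(hsv[...,0]>8)&(hsv[...,0]<32)&(hsv[...,1]>120)&(hsv[...,2]>90);m[195:]=0
for A,c in blobs(m,60,5000):print('brass',A,c,ray(c,KT,.04))
E
```

```text
[ 0.5154 -0.3168  0.1779] [ 0.9998  0.019  -0.    ] [-0.     -0.0004 -1.    ]
hole [244.0425 229.3479] (26.748708724975586, 33.54427719116211) [ 0.4805 -0.2846  0.1472] [ 0.0328 -0.0343  0.0307]
hole [397.9024 230.8053] (25.617090225219727, 33.936065673828125) [ 0.5483 -0.284   0.1472] [0.0322 0.0335 0.0307]
hole dist 0.06772023997268263 yaw 0.5410565591101548
brass 832 [267.7608  12.5288] [ 0.4792 -0.1767  0.04  ]
brass 908 [375.0914  15.9581] [ 0.5461 -0.1773  0.04  ]
brass 2861 [321.2223  66.5904] [ 0.5131 -0.2069  0.04  ]
brass 563 [270.8242 119.3233] [ 0.4797 -0.2401  0.04  ]
brass 832 [369.387  124.6707] [ 0.5465 -0.2423  0.04  ]
```

View pics/w4.png

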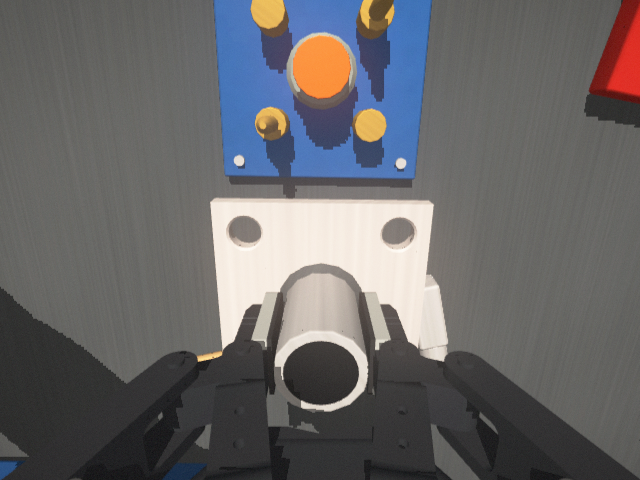

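The wrist view shows all four posts: pins at (268,122) and (377,10), the plain post at (370,125), the plunger at (321,66) and the flange holes at (245,232) and (399,233). I'll refine the numbers with line fits on this image.

```bash
python3 - <<'E'
from h import *
o=get_obs();KT=cal("wrist",o);im=cv2.imread("pics/w4.png")[:,:,::-1].copy();M=R.from_quat(o["ee_rot"]).as_matrix();t=o["position"]
zt=t[2]-.0387+.008
hsv=cv2.cvtColor(im,cv2.COLOR_RGB2HSV).astype(int);g=cv2.cvtColor(im,cv2.COLOR_RGB2GRAY).astype(int)
print('profile col245',g[195:255:1,245]);print('profile row232',g[232,222:270])
blue=(hsv[...,0]>100)&(hsv[...,0]<125)&(hsv[...,1]>120)&(hsv[...,2]>60);blue[190:]=0
cols=np.arange(240,405,3);rows=[np.where(blue[:,c])[0].max() for c in cols]
L=np.polyfit(cols,rows,1);P=[ray((c,np.polyval(L,c)),KT,.0) for c in(226,415)];print('jig front',L,P,np.degrees(np.arctan2(*(P[1]-P[0])[[1,0]])))
cols=np.arange(220,425,3);rows=[195+np.argmax(g[195:212,c]>170) for c in cols]
L=np.polyfit(cols,rows,1);P=[ray((c,np.polyval(L,c)),KT,zt-.008) for c in(212,433)];print('plate front',L,P,np.degrees(np.arctan2(*(P[1]-P[0])[[1,0]])),(M.T@(P[0]/2+P[1]/2-t)))
# jig side edges
for r in(40,80,110,150,170):
    c=np.where(blue[r])[0];print(r,c.min(),c.max(),ray((c.min(),r),KT,.012)[:2],ray((c.max(),r),KT,.012)[:2])
m=((hsv[...,0]<14)&(hsv[...,1]>150)&(hsv[...,2]>180)&(np.arange(480)[:,None]<110))
for A,c in blobs(m,500,5000):print('plunger',A,c,ray(c,KT,.055))
m=((hsv[...,0]>14)&(hsv[...,0]<32)&(hsv[...,1]>120)&(hsv[...,2]>190));m[195:]=0
cs,_=cv2.findContours(m.astype(np.uint8),0,1)
for c in cs:
    if cv2.contourArea(c)>200:e=cv2.fitEllipse(cv2.convexHull(c));print('post',e,ray(e[0],KT,.04))
E
```

```text
profile col245 [120 119 126 170 213 212 217 227 238 238 237 238 239 238 237 238 238 238
 239 238 221 136 127 120 119 119 121 121 122 119 121 122 122 123 122 123
 121 122 121 122 122 124 127 124 123 124 132 172 213 214 214 214 230 248
 251 249 241 239 239 239]
profile row232 [238 238 239 240 208 204 189 126 118 114 117 121 120 121 126 124 125 124
 124 122 124 121 121 122 122 125 128 126 123 128 126 124 123 123 126 128
 128 128 128 193 215 238 240 239 239 239 240 238]
jig front [  0.0932 141.2148] [array([ 0.4378, -0.2746,  0.    ]), array([ 0.5914, -0.2859,  0.    ])] -4.194116902258199
plate front [  0.0116 195.629 ] [array([ 0.4651, -0.2727,  0.1392]), array([ 0.5647, -0.2719,  0.1392])] 0.4337530415091296 [0.0445 0.0003 0.0387]
40 216 427 [ 0.4389 -0.1882] [ 0.587  -0.1853]
80 219 423 [ 0.4393 -0.2142] [ 0.587  -0.2113]
110 221 420 [ 0.4394 -0.2347] [ 0.5869 -0.2319]
150 223 416 [ 0.439  -0.2638] [ 0.5868 -0.2609]
170 225 414 [ 0.4396 -0.279 ] [ 0.5868 -0.2762]
plunger 1492 [628.4236  62.9055] [ 0.7002 -0.2028  0.055 ]
plunger 1768 [319.7149  74.1499] [ 0.5123 -0.2127  0.055 ]
post ((370.0999450683594, 124.83047485351562), (30.696762084960938, 32.460472106933594), 6.4169535636901855) [ 0.547  -0.2424  0.04  ]
post ((270.70025634765625, 121.62909698486328), (28.07248306274414, 31.33500862121582), 126.96173095703125) [ 0.4796 -0.2416  0.04  ]
post ((267.52093505859375, 9.062357902526855), (33.117454528808594, 38.013553619384766), 171.87808227539062) [ 0.4792 -0.1748  0.04  ]
```

Call:
send_rows(
  plan=[
    [[0,0,0,0.04,0,0,0],[0,0,0,0.08,0,0,0],[0,0,0,0.1,0,0,0],[0,0,0,0.1,0,0,0],[0,0,0,0.1,0,0,0],[0,0,0,0.08,0,0,0],[0,0,0,0.04,0,0,0],[0,0,0,0.0125,0,0,0],[0,0,0,0,0,0.04,0],[0,0,0,0,0,0.06,0],[0,0,0,0,0,0.06,0],[0,0,0,0,0,0.06,0],[0,0,0,0,0,0.03,0],[0,0,0,0,0,0.02,0],[0,0,0,0,0,0,0],[0,0,0,0,0,0,0],[0,0,0,0,0,0,0],[0,0,0,0,0,0,0]],
  ],
)

```text
clock: 9.85
position: [0.5139, -0.2057, 0.1244]
ee_rot: [0.7, 0.714, 0.0, 0.0]
ft_force: [0.8, -0.0, -5.4]
grip_width: 0.376
grasp_force: 90.1
```

```bash
python3 - <<'E'
from h import *
o=get_obs();KT=cal("wrist",o);im=optics.camera("wrist");M=R.from_quat(o["ee_rot"]).as_matrix();t=o["position"];print(t,M[:,1],M[:,2],o["ft_force"])
tp=optics.camera("top");sc=optics.camera("scene")
np.savez("s5.npz",w=im,t=tp,s=sc)
A=cv2.resize(im[180:280,200:440],None,fx=3.2,fy=3.2,interpolation=2)[:, :768]
B=cv2.resize(tp[195:295,360:460],(270,270),interpolation=2)
p=proj([.513,-.208,.09],cal("scene")).astype(int);print(p)
C=cv2.resize(sc[p[1]-50:p[1]+50,p[0]-90:p[0]+90],(486,270),interpolation=2)
out=np.zeros((594,768,3),np.uint8);out[:320]=A;out[322:592,:270]=B;out[322:592,275:761]=C
cv2.imwrite("pics/c5.png",out[:,:,::-1])
print(proj([.547,-.1746,.075],KT),proj([.547,-.1746,.066],KT))
E
```

```text
[ 0.5139 -0.2057  0.1244] [0.9998 0.02   0.0011] [ 0.0011 -0.     -1.    ] [ 0.7928 -0.0338 -5.409 ]
[265 187]
[390.5827 222.7543] [387.4343 217.8453]
```

View pics/c5.png

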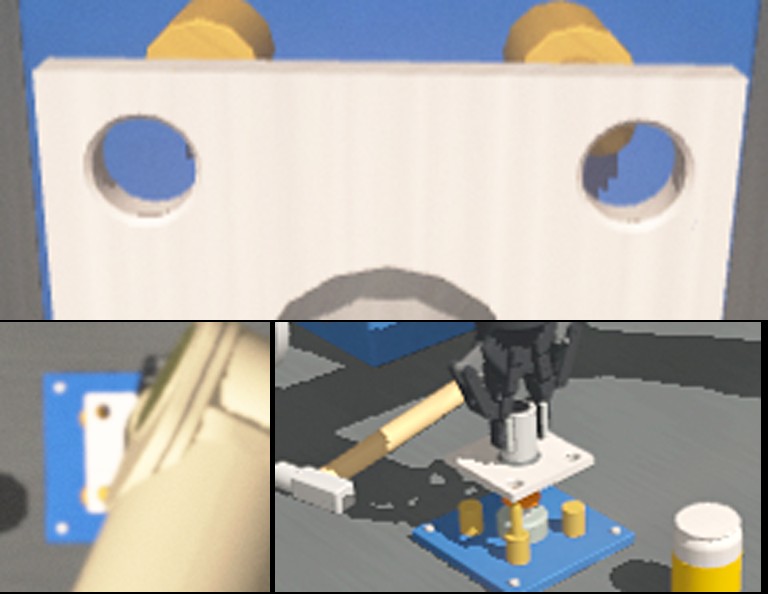

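The crop shows the pin tip through the right front hole at about (391.5,223.5) in the wrist picture, with that hole's rim centred near (399,233). The scene view shows the flange level just above the pins. I'll work out the remaining offset.

```bash
python3 - <<'E'
from h import *
o=get_obs();KT=cal("wrist",o);d=np.load("s5.npz");im=d["w"];t=o["position"];M=R.from_quat(o["ee_rot"]).as_matrix()
hsv=cv2.cvtColor(im,cv2.COLOR_RGB2HSV).astype(int);s=hsv[210:252,375:425]
b=(s[...,0]>8)&(s[...,0]<32)&(s[...,1]>100)
ys,xs=np.where(b);print('brass',len(xs),xs.min()+375,xs.max()+375,ys.min()+210,ys.max()+210)
for y in range(ys.min(),ys.max()+1):
    r=xs[ys==y]
    if len(r):print(y+210,r.min()+375,r.max()+375,end='; ')
zt=t[2]-.0307
h=ray((399.1,233.1),KT,zt);h2=ray((200+141/3.2,180+166/3.2),KT,zt)
print('\nholes',h,h2,'tool',M.T@(h-t),M.T@(h2-t))
for uv in((391.5,223.5),(391.5,221.5)):print('tip',ray(uv,KT,.075)-h)
# top cam: blue jig outline vs white flange edges
T=cal("top");tp=d["t"];hs=cv2.cvtColor(tp,cv2.COLOR_RGB2HSV).astype(int)
w=(hs[...,1]<60)&(hs[...,2]>150)
for r in(225,232,240,248,256,262):
    c=np.where(w[r,380:425])[0]+380;print(r,c.min() if len(c) else None,end=' | ')
for c in(394,398,402):
    r=np.where(w[215:275,c])[0]+215;print('col',c,r.min(),r.max(),[ray((c,r.min()-.5),T,zt)[0],ray((c,r.max()+.5),T,zt-.008)[0]])
E
```

```text
brass 31 388 394 221 226
221 391 393; 222 390 394; 223 389 394; 224 388 394; 225 388 393; 226 389 392; 
holes [ 0.5471 -0.1738  0.0935] [ 0.4788 -0.1746  0.0935] tool [0.0311 0.0341 0.0307] [ 0.0317 -0.0343  0.0307]
tip [ 0.0001 -0.001  -0.0185]
tip [ 0.     -0.     -0.0185]
225 391 | 232 390 | 240 391 | 248 392 | 256 391 | 262 391 | col 394 221 265 [np.float64(0.5653655802167854), np.float64(0.46533729546213126)]
col 398 221 272 [np.float64(0.5653061110284165), np.float64(0.4497129363051944)]
col 402 221 253 [np.float64(0.5652466444034774), np.float64(0.49197943445780384)]
```

Offset is about (−0.4, −0.6) mm, inside the 1.75 mm clearance and the taper. I'll lower gently over the pins to just above the plunger.

Call:
send_rows(
  plan=[
    [[0,0,0,-0.0025,-0.0015,0,0],[0,0,0,0,0,0.01,0],[0,0,0,0,0,0.01,0],[0,0,0,0,0,0.01,0],[0,0,0,0,0,0.01,0],[0,0,0,0,0,0.01,0],[0,0,0,0,0,0.01,0],[0,0,0,0,0,0.01,0],[0,0,0,0,0,0.01,0],[0,0,0,0,0,0.01,0],[0,0,0,0,0,0.01,0],[0,0,0,0,0,0,0],[0,0,0,0,0,0,0]],
  ],
)

```text
clock: 11.08
position: [0.5131, -0.2061, 0.1038]
ee_rot: [0.7, 0.714, -0.0, -0.0]
ft_force: [-0.4, 0.2, -6.3]
grip_width: 0.377
grasp_force: 90.1
```

Call:
send_rows(
  plan=[
    [[0,0,0,0,0,0.01,0],[0,0,0,0,0,0.01,0],[0,0,0,0,0,0.01,0],[0,0,0,0,0,0.01,0],[0,0,0,0,0,0,0],[0,0,0,0,0,0,0]],
  ],
)

```text
clock: 11.58
position: [0.5131, -0.2061, 0.0957]
ee_rot: [0.7, 0.714, -0.0, -0.0]
ft_force: [0.8, -0.4, -5.5]
grip_width: 0.38
grasp_force: 90.1
```

Call:
send_rows(
  plan=[
    [[0,0,0,0,0,0.006,0],[0,0,0,0,0,0.006,0],[0,0,0,0,0,0.006,0],[0,0,0,0,0,0.006,0],[0,0,0,0,0,0.006,0],[0,0,0,0,0,0.006,0],[0,0,0,0,0,0.006,0],[0,0,0,0,0,0.006,0],[0,0,0,0,0,0.006,0],[0,0,0,0,0,0.006,0],[0,0,0,0,0,0.006,0],[0,0,0,0,0,0.006,0],[0,0,0,0,0,0,0],[0,0,0,0,0,0,0],[0,0,0,0,0,0,0]],
  ],
)

```text
clock: 12.83
position: [0.5134, -0.2063, 0.0822]
ee_rot: [0.7, 0.714, 0.0, 0.0]
ft_force: [-5.5, 2.8, 11.2]
grip_width: 0.378
grasp_force: 90.9
```

Call:
send_rows(
  plan=[
    [[0,0,0,0.001,-0.0015,0.003,0],[0,0,0,0,0,0.003,0],[0,0,0,0,0,0.003,0],[0,0,0,0,0,0.003,0],[0,0,0,0,0,0.003,0],[0,0,0,0,0,0,0],[0,0,0,0,0,0,0],[0,0,0,0,0,0,0]],
  ],
)

```text
clock: 13.5
position: [0.5134, -0.2062, 0.0795]
ee_rot: [0.7, 0.714, 0.001, 0.0]
ft_force: [-5.4, 2.1, 12.4]
grip_width: 0.378
grasp_force: 91.3
```

Call:
send_rows(
  plan=[
    [[0,0,0,0,-0.001,0.003,0],[0,0,0,0,0,0.003,0],[0,0,0,0,0,0.003,0],[0,0,0,0,0,0,0],[0,0,0,0,0,0,0],[0,0,0,0,0,0,0]],
  ],
)

```text
clock: 14.0
position: [0.5134, -0.2062, 0.0786]
ee_rot: [0.7, 0.714, 0.001, 0.0]
ft_force: [-9.6, 5.2, 24.3]
grip_width: 0.379
grasp_force: 93.0
```

Call:
send_rows(
  plan=[
    [[0,0,0,0.001,-0.002,0,0],[0,0,0,0,0,0.002,0],[0,0,0,0,0,0.001,0],[0,0,0,0,0,0,0],[0,0,0,0,0,0,0],[0,0,0,0,0,0,0],[0,0,0,0,0,0,0]],
  ],
)

```text
clock: 14.58
position: [0.5134, -0.2062, 0.0786]
ee_rot: [0.7, 0.714, 0.001, 0.001]
ft_force: [-9.9, 5.2, 29.9]
grip_width: 0.379
grasp_force: 93.1
```

```bash
python3 - <<'E'
from h import *
o=get_obs();KT=cal("wrist",o);print({k:np.round(o[k],4) for k in("clock","position","ee_rot","ft_force","torque","grasp_force")})
im=optics.camera("wrist");sc=optics.camera("scene");np.savez("s6.npz",w=im,s=sc)
A=cv2.resize(im[150:290,180:460],(560,280),interpolation=2)
C=cv2.resize(sc[150:240,195:335],(497,320),interpolation=2)
out=np.zeros((600,560,3),np.uint8);out[:280]=A;out[280:,:497]=C
cv2.imwrite("pics/c6.png",out[:,:,::-1])
E
```

```text
{'clock': np.float64(14.5833), 'position': array([ 0.5134, -0.2062,  0.0786]), 'ee_rot': array([0.7001, 0.7141, 0.0012, 0.0007]), 'ft_force': array([-9.9115,  5.2484, 29.8675]), 'torque': array([ 0.8607,  2.4931, -0.0183]), 'grasp_force': np.float64(93.1224)}
```

View pics/c6.png

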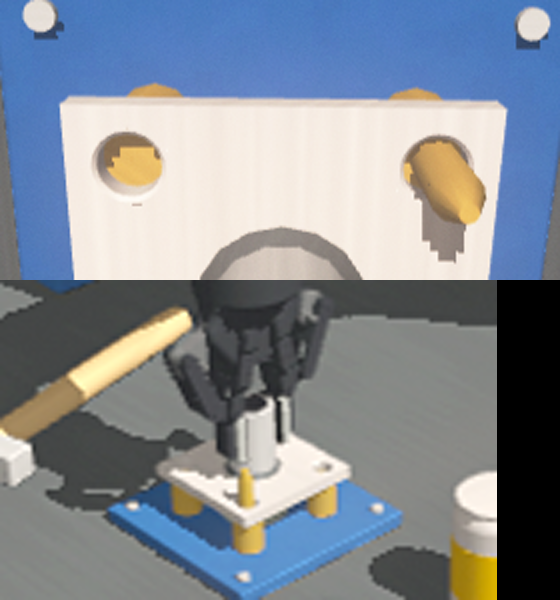

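Both views show the flange home: it sits level on the posts, with the pin standing through the right hole and a plain post visible under the left one. There is a small residual tilt of about 0.15° and some side load, so I'll trim those out.

Call:
send_rows(
  plan=[
    [[0.002,0,0,0,-0.002,0,0],[0.002,0,0,0,-0.002,0.001,0],[0,0,0,0,0,0,0],[0,0,0,0,0,0,0],[0,0,0,0,0,0,0],[0,0,0,0,0,0,0]],
  ],
)

```text
clock: 15.18
position: [0.5134, -0.2062, 0.0786]
ee_rot: [0.7, 0.714, -0.0, -0.001]
ft_force: [-9.1, 4.3, 27.9]
grip_width: 0.378
grasp_force: 93.5
```

```bash
python3 - <<'E'
from h import *
o=get_obs();print({k:np.round(o[k],4) for k in("clock","position","ee_rot","ft_force","torque","grasp_force")})
print(R.from_quat(o["ee_rot"]).as_matrix()[:,2])
E
```

```text
{'clock': np.float64(15.1833), 'position': array([ 0.5134, -0.2062,  0.0786]), 'ee_rot': array([ 0.7   ,  0.7141, -0.0005, -0.0006]), 'ft_force': array([-9.1323,  4.2902, 27.9183]), 'torque': array([ 0.871 ,  1.4656, -0.0394]), 'grasp_force': np.float64(93.5419)}
[-0.0015  0.0002 -1.    ]
```

Call:
send_rows(
  plan=[
    [[-0.001,0,0,0,0,0.002,0],[0,0,0,0,0,0,0],[0,0,0,0,0,0,0],[0,0,0,0,0,0,0],[0,0,0,0,0,0,0],[0,0,0,0,0,0,0]],
  ],
)

```text
clock: 15.68
position: [0.5134, -0.2062, 0.0786]
ee_rot: [0.7, 0.714, 0.0, -0.0]
ft_force: [-10.0, 5.3, 34.0]
grip_width: 0.375
grasp_force: 93.8
```

```bash
python3 - <<'E'
from workcell import get_obs, job
o=get_obs();print(o["position"],o["ee_rot"],o["ft_force"],o["grasp_force"])
if 22<o["ft_force"][2]<45 and abs(o["position"][2]-.0786)<.0006: print(job.hand_in())
E
```

```text
[ 0.51336862 -0.20618291  0.07858139] [ 7.00046463e-01  7.14097249e-01  1.67069856e-04 -2.00941395e-04] [-10.01845839   5.25135476  33.96126798] 93.83316993713379
the job is handed in; nothing more can be done
None
```

The grey-white flange is over both pins and sits flat on the jig's four stops by height, force and the last camera check. The gripper is still holding it down with about 34 N, roughly 11 N of side load remained, and the job was handed in at 15.7 s.

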